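# Feel along the zigzag brass inlay

## Robot

A 6-joint arm with a two-finger parallel gripper is mounted at the origin on the work surface. World frame = base frame: x ahead of the robot, y to its left, z up, the work surface at z = 0. Lengths are in mm, angles in rad, forces in N, time in s.
With the tool pointing down it reaches from about 350 to 875 mm from the base axis. Payload 4.2 kg.
Tool frame: the origin (TCP) lies between the finger pads; the fingertips stand 8 mm ahead of it and the grasp point (between the pads) lies 11 mm behind it; z points along the fingers, y is the line along which they close (so a half turn about z gives the same grasp; the last joint's range is limited). The gripper opens to 85 mm and grips with 20 to 120 N. Pads are 22 mm wide; open, the fingers measure 114 mm over their backs; the gripper's body (76 mm by 85 mm) begins 54 mm behind the grasp point. The pads swing forward as they close: fully open they stand 13 mm farther back than shut.
Start: joints at [-0.983, 0.385, 0.008, 0, -1.194, -0.259], TCP at [201.832, -591.492, 239.312] pointing down, gripper open.
Joint ranges: [-3.14, 3.14], [-1.21, 2.06], [-1.07, 1.41], [-3.16, 2.05], [-2.99, -0.16], [-3.1, 3.1]. Speed limits (rad/s): [2.79, 2.79, 3.14, 3.14, 3.14, 3.14].

## Interface

Orientations are given as a unit quaternion [x, y, z, w].
In Python, from bench import read_state, get_image, camera_params, job_done gives the robot as it stands.
- The arm moves only by the tool drive_tool, never from a script. Its argument "moves" is a list that holds one entry, the list of rows, each a list of 7 numbers: the shift along the tool's x, y, z in m, then the turn, a rotation vector about the tool's x, y, z in rad, then the closure in counts, from 0 (fully open) to 255 (shut). A call has 1 to 8 rows; each row shifts and turns the commanded pose from where the row before left it, along the tool's axes as they then stand; what a row does not reach is not made up. A row lasts 1/12 s, in which the tool goes at most 41.7 mm and 7.16 degrees, less where a joint would pass 70% of its speed; a pose out of reach is approached as far as the arm can. A call is refused whole if a number of a shift passes 0.0417 or a number of a turn 0.125, either way. A call with a gripper value outside its range is refused whole. The fingers move at their own pace and stop on an object; the grip force is fixed at half the most. Time passes only in rows, so rows that do not move let the fingers close. It gives the time, the measured TCP pose, the force and the opening at its end, in the units of the state.
- read_state(): the state, without advancing time (a new reading comes with each control period).
- get_image(name): name is "scene" or "top"; returns the picture (480x640x3 uint8, blue, green, red); there is no depth.
- camera_params(name): a dict with "mtx" (3x3 intrinsics, pixels), "extrinsics" (4x4, takes a point from camera to world coordinates). Camera axes: x right, y up, looking along -z (the intrinsics and any distortion apply to the point x, -y, -z); pixel columns grow to the right and rows downward; lengths in mm; the calibration is good to about 2 mm. A picture is of the moment at which its call begins. camera_params takes no time and is no camera call.
- job_done(): hands the job in, once; it reports no verdict.
The state is a dict: "clock": time; "joints": joint angles; "joint_vel": joint speeds; "joint_efforts": joint torques, N m; "position": TCP position; "ee_rot": TCP orientation; "contact_force": force on the tool from outside, world axes, zero at the start; "wrist_torque": the same for the moment, N m; "gripper_width": finger opening in mm.
Only numpy, scipy, OpenCV 4.12 (cv2) and the standard library are available. Lean on these libraries where they do the work, as an engineer would, in place of code of your own. Each camera call takes 0.05 s, during which the arm holds its last target. There are 200 camera calls.

## Task

On the stone seller's table, check the brass inlay of the slab with the zigzag line for rough spots: with the gripper closed and pointing straight down, run the fingertips lightly along the whole raised line, from the end with the round disc, round both corners, to the plain end, then take the hand away so that the slab springs back up. Keep the touch light, never pushing the sprung slab down to its stop, and leave the slab with the straight line and the loose stone goods alone.

Things in the scene. Friction and masses are not known exactly. Their poses are not given: they have to be found in the camera images.
- zigzag_middle (a point): Middle of the zigzag slab, 2 mm above its top: pale stone slab 200 x 120 x 18 mm (x, y, z of this frame; -x end faces roughly towards the robot), level, on four soft black springy feet fixed to the table. Unpressed, its top is 40 mm and this point 42 mm above the table.
- zigzag_slab (a joint): How far the zigzag slab is pressed down on its springy feet, in m: 0 unpressed, 0.012 at its lower stop. It starts to sink at about 1 N and sinks about 1.2 mm for every further newton; it springs back up when let go. It cannot be shifted sideways.
- zigzag_line: Raised brass line on the zigzag slab, 8 mm wide, 2 mm high; unpressed its crest is 42 mm above the table. In mm in x, y of this frame (axes as zigzag_middle, origin on the slab's top in its middle) it runs from (-70, -35), where it begins in a brass disc 22 mm wide, to (-22, 35), to (22, -35), to (70, 35), its plain end.
- straight_middle (a point): Middle of the other slab, 2 mm above its top, same size, height and springy feet, whose raised brass line is one straight bar along its long side, with a disc at one end. Not to be touched.
- straight_slab: That other slab, with the straight line on it; origin at table height under its centre, x along its long side.
- trace_0 (a point): Point 0 of 0 to 9 along the crest of the zigzag line, in order, about 28 mm apart: the disc end, where the trace begins.
- trace_1 (a point): Point 1 of 0 to 9 along the crest of the zigzag line, in order, about 28 mm apart: between corners.
- trace_2 (a point): Point 2 of 0 to 9 along the crest of the zigzag line, in order, about 28 mm apart: between corners.
- trace_3 (a point): Point 3 of 0 to 9 along the crest of the zigzag line, in order, about 28 mm apart: the first corner.
- trace_4 (a point): Point 4 of 0 to 9 along the crest of the zigzag line, in order, about 28 mm apart: between corners.
- trace_5 (a point): Point 5 of 0 to 9 along the crest of the zigzag line, in order, about 28 mm apart: between corners.
- trace_6 (a point): Point 6 of 0 to 9 along the crest of the zigzag line, in order, about 28 mm apart: the second corner.
- trace_7 (a point): Point 7 of 0 to 9 along the crest of the zigzag line, in order, about 28 mm apart: between corners.
- trace_8 (a point): Point 8 of 0 to 9 along the crest of the zigzag line, in order, about 28 mm apart: between corners.
- trace_9 (a point): Point 9 of 0 to 9 along the crest of the zigzag line, in order, about 28 mm apart: the plain end, where the trace finishes.
- candle_holder_a: Bystander: candle holder of pale stone, a spool shape 48 mm wide at the foot and 72 mm tall, loose on the table; origin at the centre of its underside.
- candle_holder_b: Bystander: candle holder of pale stone, a spool shape 48 mm wide and 61 mm tall, loose on the table; origin at the centre of its underside.
- goblet: Bystander: green stemmed goblet, 54 mm wide and 75 mm tall, loose on the table; origin at the centre of its underside.
- stone_egg: Bystander: reddish stone egg on a flat foot, 50 mm wide and 57 mm tall, loose on the table; origin at the centre of its underside.
- stone_box: Bystander: small pale stone block box, 70 x 50 x 40 mm, loose on the table; origin at the centre of its underside.
- onyx_bowl: Bystander: small reddish bowl, 90 mm wide and 40 mm tall, loose on the table; origin at the centre of its underside.

How it is judged (in metres and radians):
On the way, in this order (a step that is already met when the one before it is completed fails the run):
1. closed fingertips touch the zigzag line within 12 mm of point 0 of 0 to 9 (disc end) (horizontal distance between the grasp point and trace_0 below 0.012 m and contact force between the fingers and zigzag_line above 0.2 N), for 0.1 s.
2. closed fingertips touch the zigzag line within 12 mm of point 1 of 0 to 9 (on the way) (horizontal distance between the grasp point and trace_1 below 0.012 m and contact force between the fingers and zigzag_line above 0.2 N), for 0.1 s.
3. closed fingertips touch the zigzag line within 12 mm of point 2 of 0 to 9 (on the way) (horizontal distance between the grasp point and trace_2 below 0.012 m and contact force between the fingers and zigzag_line above 0.2 N), for 0.1 s.
4. closed fingertips touch the zigzag line within 12 mm of point 3 of 0 to 9 (on the way) (horizontal distance between the grasp point and trace_3 below 0.012 m and contact force between the fingers and zigzag_line above 0.2 N), for 0.1 s.
5. closed fingertips touch the zigzag line within 12 mm of point 4 of 0 to 9 (on the way) (horizontal distance between the grasp point and trace_4 below 0.012 m and contact force between the fingers and zigzag_line above 0.2 N), for 0.1 s.
6. closed fingertips touch the zigzag line within 12 mm of point 5 of 0 to 9 (on the way) (horizontal distance between the grasp point and trace_5 below 0.012 m and contact force between the fingers and zigzag_line above 0.2 N), for 0.1 s.
7. closed fingertips touch the zigzag line within 12 mm of point 6 of 0 to 9 (on the way) (horizontal distance between the grasp point and trace_6 below 0.012 m and contact force between the fingers and zigzag_line above 0.2 N), for 0.1 s.
8. closed fingertips touch the zigzag line within 12 mm of point 7 of 0 to 9 (on the way) (horizontal distance between the grasp point and trace_7 below 0.012 m and contact force between the fingers and zigzag_line above 0.2 N), for 0.1 s.
9. closed fingertips touch the zigzag line within 12 mm of point 8 of 0 to 9 (on the way) (horizontal distance between the grasp point and trace_8 below 0.012 m and contact force between the fingers and zigzag_line above 0.2 N), for 0.1 s.
10. closed fingertips touch the zigzag line within 12 mm of point 9 of 0 to 9 (plain end) (horizontal distance between the grasp point and trace_9 below 0.012 m and contact force between the fingers and zigzag_line above 0.2 N), for 0.1 s.
At the end, for the whole second after the job is handed in: The zigzag slab has sprung back up to within 1.5 mm of its unpressed height, the hand is off it, and every loose thing stands within 12 mm of where it started (value of joint zigzag_slab below 0.0015 m and contact force between the fingers and zigzag_line below 0.1 N and distance of each of candle_holder_a, candle_holder_b, goblet, stone_egg, stone_box, onyx_bowl from where it was at the start of the episode below 0.012 m); the robot touches nothing.
It fails at once if the zigzag slab is pressed down to its stop (more than 11 mm) (value of joint zigzag_slab above 0.011 m).
It fails at once if the fingers press the zigzag line with more than 20 N (contact force between the fingers and zigzag_line above 20 N).
It fails at once if the robot touches the slab with the straight line (contact force between any of the fingers, the arm and straight_slab above 0.5 N).
It fails at once if a loose thing is pushed, lifted or carried more than 15 mm (distance of any of candle_holder_a, candle_holder_b, goblet, stone_egg, stone_box, onyx_bowl from where it was at the start of the episode above 0.015 m).
It also fails if it takes over 48 s, if anything falls off the work surface, if the arm or the gripper's body presses on something with over 40 N, if the wrist force passes 120 N, or if a joint passes its speed limit or range.

## Working session

There is one attempt and no reset: what is moved stays moved. The work goes in short steps, Python scripts to look and compute and a tool call to move; the robot and the scene stay as the last step left them, time stands still between calls to the robot, and variables do not carry over. Pictures are saved under pics/ and viewed, on a budget of 10 in all, crops included, one or two more only if the job needs it, and the job is handed in when it is done.

Besides the shell and the picture viewer there is one more tool, called after "Request:" by a JSON object that holds its "method" and its "body", one argument or row to a line. drive_tool: Moves the arm, as the interface text tells. Its arguments: {"type":"object","properties":{"moves":{"type":"array"}},"required":["moves"]}

```bash
mkdir -p pics; python3 - <<'E'
from bench import *
import cv2,numpy as np
s=read_state();print(s)
for n in("top","scene"):
    im=get_image(n);cv2.imwrite(f"pics/{n}0.png",im);p=camera_params(n);print(n,np.array(p["mtx"]).round(1).tolist(),np.array(p["extrinsics"]).round(3).tolist(),p.keys())
E
```

```text
{'clock': 0.0, 'joints': array([-9.83416246e-01,  3.85514717e-01,  6.60679444e-03, -4.91354075e-04,
       -1.19401052e+00, -2.58606154e-01]), 'joint_vel': array([ 0.0002216 ,  0.00016543, -0.00054699, -0.001676  ,  0.00053198,
        0.00052176]), 'joint_efforts': array([-1.92440006e-03, -3.92288196e+01,  1.88400275e+01,  4.18625593e+00,
       -4.70417464e-03, -5.72284875e-06]), 'position': array([ 201.63118174, -590.96908252,  238.24051768]), 'ee_rot': array([-1.63558079e-01,  9.86533110e-01,  1.06127465e-03, -2.27333236e-04]), 'contact_force': array([ 0.26595227, -0.38065109,  0.37337737]), 'wrist_torque': array([ 0.02439855,  0.00867084, -0.03023881]), 'gripper_width': 85.3020436841291}
top [[553.5, 0.0, 315.1], [0.0, 553.5, 237.7], [0.0, 0.0, 1.0]] [[-0.009, 0.996, -0.092, 478.089], [-0.999, -0.006, 0.036, -5.022], [0.035, 0.093, 0.995, 977.519], [0.0, 0.0, 0.0, 1.0]] dict_keys(['mtx', 'extrinsics'])
scene [[457.0, 0.0, 307.8], [0.0, 457.0, 239.8], [0.0, 0.0, 1.0]] [[-0.021, -0.662, 0.749, 1158.573], [1.0, -0.022, 0.009, -28.038], [0.011, 0.749, 0.662, 590.393], [0.0, 0.0, 0.0, 1.0]] dict_keys(['mtx', 'extrinsics'])
```

View pics/top0.png

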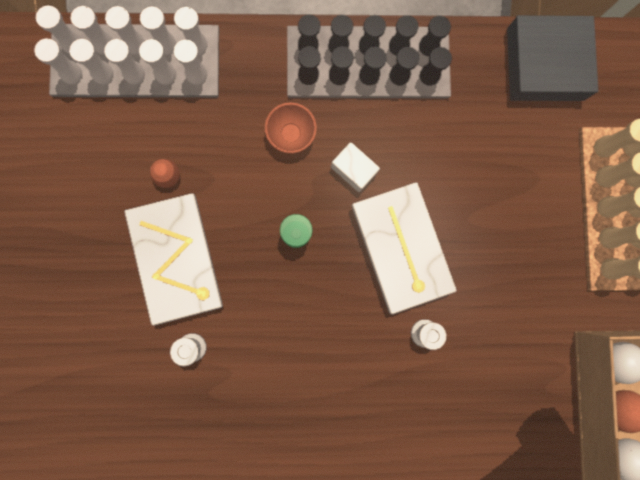

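View pics/scene0.png

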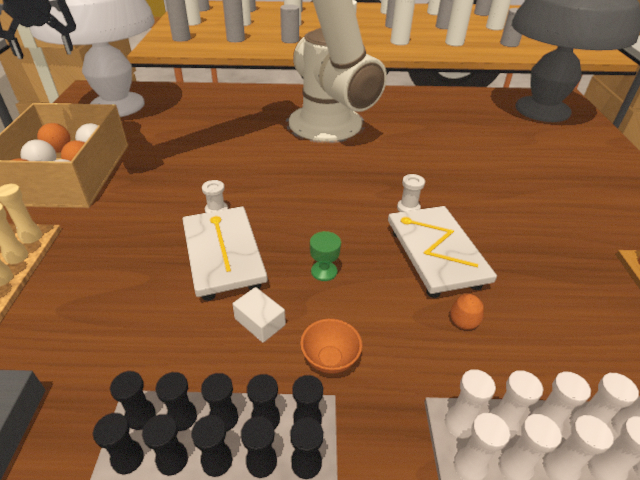

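The top view shows the zigzag slab on the left (centre about px 172,260, disc at 202,294, plain end at 141,223). The straight slab is on the right (403,248). A candle holder stands near the disc end (187,350) and the egg near the far end (163,173). The scene view agrees with this layout. Next I fit the line's pose in both cameras.

```bash
cat > h.py <<'E'
import cv2,numpy as np
from scipy.optimize import least_squares
from scipy.spatial import cKDTree
from bench import *
V=np.array([[-70,-35],[-22,35],[22,-35],[70,35]],float)
def ray(n,px,z):
    p=camera_params(n);K=np.array(p["mtx"]);E=np.array(p["extrinsics"])
    px=np.atleast_2d(px).astype(float)
    d=np.c_[(px[:,0]-K[0,2])/K[0,0],-(px[:,1]-K[1,2])/K[1,1],-np.ones(len(px))]@E[:3,:3].T
    return (E[:3,3]+d*((z-E[2,3])/d[:,2])[:,None])[:,:2]
def world(P,q):
    c,s=np.cos(q[2]),np.sin(q[2]);return P@np.array([[c,s],[-s,c]])+q[:2]
a=np.linspace(0,2*np.pi,24,endpoint=False)
M=[]  # dense filled model
for A,B in zip(V[:-1],V[1:]):
    n=np.array([-(B-A)[1],(B-A)[0]])/np.linalg.norm(B-A)
    M+=[A+(B-A)*t+n*w for t in np.linspace(0,1,60) for w in(-3.5,-1.5,0,1.5,3.5)]
M+=[V[0]+r*np.array([np.cos(t),np.sin(t)]) for r in(5,8,10.5) for t in a]
M=np.array(M)
T=np.vstack([V[i]+(V[i+1]-V[i])*t for i in range(3) for t in([0],[1/3],[2/3])]+[V[3]])
E
python3 - <<'E'
from h import *
for n,box in(("top",(120,200,225,320)),("scene",(390,205,490,280))):
    im=cv2.imread(f"pics/{n}0.png");h=cv2.cvtColor(im,cv2.COLOR_BGR2HSV)
    m=cv2.inRange(h,(18,110,120),(35,255,255));k=np.zeros_like(m);x0,y0,x1,y1=box;k[y0:y1,x0:x1]=m[y0:y1,x0:x1]
    ys,xs=np.nonzero(k);W=ray(n,np.c_[xs,ys],41.5);t=cKDTree(W)
    def f(q):
        m=world(M,q);return np.r_[t.query(m)[0]/np.sqrt(len(m)),cKDTree(m).query(W)[0]/np.sqrt(len(W))]
    best=min((least_squares(f,[*W.mean(0),y],loss='soft_l1',diff_step=1e-4) for y in np.linspace(-.6,.9,9)),key=lambda r:r.cost)
    print(n,len(W),best.x.round(3),'rms',np.sqrt((best.fun**2).sum()/2).round(2));print(world(T,best.x).round(1).tolist())
print('straight',ray("top",[[403,248]],40),'holders',ray("top",[[185,351],[432,335]],65),'egg',ray("top",[[163,172]],50),'goblet',ray("top",[[296,231]],75))
E
```

```text
top 520 [5.32023e+02 2.02922e+02 2.52000e-01] rms 1.06
[[473.0, 151.6], [482.6, 178.2], [492.3, 204.7], [502.0, 231.3], [522.0, 212.4], [542.0, 193.5], [562.1, 174.5], [571.7, 201.1], [581.4, 227.7], [591.1, 254.3]]
scene 514 [5.33750e+02 2.02558e+02 2.54000e-01] rms 0.89
[[474.8, 151.1], [484.4, 177.7], [494.0, 204.3], [503.7, 230.9], [523.7, 212.0], [543.8, 193.1], [563.8, 174.2], [573.5, 200.8], [583.1, 227.4], [592.7, 254.0]]
straight [[ 546.36781049 -188.62511899]] holders [[ 380.38351735  173.99527599]
 [ 401.03350916 -228.20335693]] egg [[676.79876196 217.44178355]] goblet [[572.90581547  -6.05647878]]
```

Request:
{"method": "drive_tool", "body": {
  "moves": [
    [[-0.0238,0.0177,0,0,0,0,255],[-0.0238,0.0177,0,0,0,0,255],[-0.0238,0.0177,0,0,0,0,255],[-0.0238,0.0177,0,0,0,0,255],[-0.0238,0.0177,0,0,0,0,255],[-0.0238,0.0177,0,0,0,0,255],[-0.0238,0.0177,0,0,0,0,255],[-0.0238,0.0177,0,0,0,0,255]]
  ]
}}

```text
clock: 0.77
position: [336.7, -394.5, 238.9]
ee_rot: [-0.164, 0.987, 0.0, -0.0]
contact_force: [0.4, -0.1, -0.1]
gripper_width: -0.0
```

Request:
{"method": "drive_tool", "body": {
  "moves": [
    [[-0.0238,0.0177,0,0,0,0,255],[-0.0238,0.0177,0,0,0,0,255],[-0.0238,0.0177,0,0,0,0,255],[-0.0238,0.0177,0,0,0,0,255],[-0.0238,0.0177,0,0,0,0,255],[-0.0238,0.0177,0,0,0,0,255],[-0.0238,0.0177,0,0,0,0,255],[-0.0238,0.0177,0,0,0,0,255]]
  ]
}}

```text
clock: 1.43
position: [471.1, -199.0, 239.0]
ee_rot: [-0.164, 0.987, 0.0, -0.0]
contact_force: [0.5, -0.4, -0.6]
gripper_width: -0.5
```

Request:
{"method": "drive_tool", "body": {
  "moves": [
    [[-0.0097,0.0275,0,0,0,0,255],[-0.0097,0.0275,0,0,0,0,255],[-0.0097,0.0275,0,0,0,0,255],[-0.0097,0.0275,0,0,0,0,255],[-0.0097,0.0275,0,0,0,0,255],[-0.0097,0.0275,0,0,0,0,255],[-0.0097,0.0275,0,0,0,0,255],[-0.0097,0.0275,0,0,0,0,255]]
  ]
}}

```text
clock: 2.1
position: [472.6, 34.1, 239.1]
ee_rot: [-0.164, 0.987, 0.0, -0.0]
contact_force: [1.5, 0.0, -0.3]
gripper_width: 0.0
```

Request:
{"method": "drive_tool", "body": {
  "moves": [
    [[-0.0097,0.0275,0,0,0,0,255],[-0.0097,0.0275,0,0,0,0,255],[-0.0097,0.0275,0,0,0,0,255],[-0.0097,0.0275,0,0,0,0,255],[0,0,0,0,0,0,255],[0,0,0,0,0,0,255],[0,0,0,0,0,0,255]]
  ]
}}

```text
clock: 2.68
position: [474.0, 149.2, 238.9]
ee_rot: [-0.164, 0.986, -0.0, -0.001]
contact_force: [0.3, 0.3, -1.0]
gripper_width: 0.2
```

Request:
{"method": "drive_tool", "body": {
  "moves": [
    [[-0.0007,0.0021,0.03,0,0,0,255],[0,0,0.03,0,0,0,255],[0,0,0.03,0,0,0,255],[0,0,0.03,0,0,0,255],[0,0,0.03,0,0,0,255],[0,0,0.023,0,0,0,255],[0,0,0,0,0,0,255],[0,0,0,0,0,0,255]]
  ]
}}

```text
clock: 3.35
position: [474.1, 150.3, 65.8]
ee_rot: [-0.163, 0.987, -0.001, -0.001]
contact_force: [-0.1, 0.1, 0.4]
gripper_width: 0.1
```

```bash
python3 - <<'E'
from h import *
s=read_state();print(s["position"],s["contact_force"])
a=get_image("scene")[150:320,340:540];b=get_image("top")[190:380,90:290]
cv2.imwrite("pics/c1.png",np.hstack([cv2.resize(a,(400,380),interpolation=2),cv2.resize(b,(400,380),interpolation=2)]))
E
```

```text
[474.08714532 150.28768797  65.81695764] [-0.11906499  0.06988556  0.38395087]
```

View pics/c1.png

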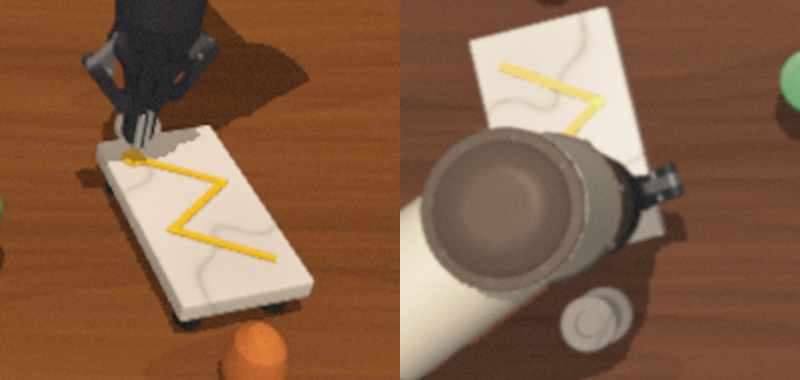

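The closed fingertips hang about 16 mm above the disc (left crop: tips at 140,130, disc at 133,157), and the candle holder is clear. Lowering slowly.

Request:
{"method": "drive_tool", "body": {
  "moves": [
    [[0,0.001,0.005,0,0,0,255],[0,0,0.005,0,0,0,255],[0,0,0.003,0,0,0,255],[0,0,0.002,0,0,0,255],[0,0,0.001,0,0,0,255],[0,0,0.001,0,0,0,255],[0,0,0,0,0,0,255],[0,0,0,0,0,0,255]]
  ]
}}

```text
clock: 4.12
position: [474.0, 152.6, 49.4]
ee_rot: [-0.164, 0.987, -0.0, -0.0]
contact_force: [-0.8, 0.7, 1.9]
gripper_width: -0.2
```

Request:
{"method": "drive_tool", "body": {
  "moves": [
    [[0,0,0.001,0,0,0,255],[0,0,0.001,0,0,0,255],[0,0,0.001,0,0,0,255],[0,0,0,0,0,0,255],[0,0,0,0,0,0,255]]
  ]
}}

```text
clock: 4.53
position: [474.0, 152.6, 46.4]
ee_rot: [-0.164, 0.987, -0.0, -0.0]
contact_force: [-1.4, 0.4, 3.9]
gripper_width: 0.1
```

Request:
{"method": "drive_tool", "body": {
  "moves": [
    [[-0.0033,0.0041,0,0,0,0,255],[-0.0033,0.0041,0,0,0,0,255],[-0.0033,0.0041,0,0,0,0,255],[-0.0033,0.0041,0,0,0,0,255],[-0.0033,0.0041,0,0,0,0,255],[-0.0033,0.0041,0,0,0,0,255],[-0.0033,0.0041,0,0,0,0,255],[-0.0033,0.0041,0,0,0,0,255]]
  ]
}}

```text
clock: 5.2
position: [488.6, 192.7, 46.3]
ee_rot: [-0.164, 0.987, -0.0, -0.0]
contact_force: [-1.1, -2.9, 4.2]
gripper_width: 0.2
```

Request:
{"method": "drive_tool", "body": {
  "moves": [
    [[-0.0037,0.0045,0,0,0,0,255],[-0.0037,0.0045,0,0,0,0,255],[-0.0037,0.0045,0,0,0,0,255],[-0.0037,0.0045,0,0,0,0,255],[-0.0037,0.0045,0,0,0,0,255],[-0.0037,0.0045,0,0,0,0,255],[-0.0037,0.0045,0,0,0,0,255],[0,0,0,0,0,0,255]]
  ]
}}

```text
clock: 5.87
position: [503.6, 231.9, 46.4]
ee_rot: [-0.164, 0.986, 0.001, 0.001]
contact_force: [-1.0, 0.7, 3.9]
gripper_width: 0.1
```

Request:
{"method": "drive_tool", "body": {
  "moves": [
    [[-0.0024,-0.0046,0,0,0,0,255],[-0.0024,-0.0046,0,0,0,0,255],[-0.0024,-0.0046,0,0,0,0,255],[-0.0024,-0.0046,0,0,0,0,255],[-0.0024,-0.0046,0,0,0,0,255],[-0.0024,-0.0046,0,0,0,0,255],[-0.0024,-0.0046,0,0,0,0,255],[-0.0024,-0.0046,0,0,0,0,255]]
  ]
}}

```text
clock: 6.53
position: [533.2, 201.2, 46.3]
ee_rot: [-0.163, 0.987, 0.0, -0.0]
contact_force: [-2.2, 2.2, 3.4]
gripper_width: 0.2
```

Request:
{"method": "drive_tool", "body": {
  "moves": [
    [[-0.0028,-0.005,0,0,0,0,255],[-0.0028,-0.005,0,0,0,0,255],[-0.0028,-0.005,0,0,0,0,255],[-0.0028,-0.005,0,0,0,0,255],[-0.0028,-0.005,0,0,0,0,255],[-0.0028,-0.005,0,0,0,0,255],[-0.0028,-0.005,0,0,0,0,255],[0,0,0,0,0,0,255]]
  ]
}}

```text
clock: 7.2
position: [563.7, 173.9, 46.4]
ee_rot: [-0.163, 0.987, -0.0, 0.0]
contact_force: [1.6, -2.0, 4.0]
gripper_width: -0.0
```

Request:
{"method": "drive_tool", "body": {
  "moves": [
    [[-0.0033,0.0042,0,0,0,0,255],[-0.0033,0.0042,0,0,0,0,255],[-0.0033,0.0042,0,0,0,0,255],[-0.0033,0.0042,0,0,0,0,255],[-0.0033,0.0042,0,0,0,0,255],[-0.0033,0.0042,0,0,0,0,255],[-0.0033,0.0042,0,0,0,0,255],[-0.0033,0.0042,0,0,0,0,255]]
  ]
}}

```text
clock: 7.87
position: [576.9, 215.9, 46.3]
ee_rot: [-0.164, 0.986, -0.0, -0.0]
contact_force: [-0.1, -3.4, 4.6]
gripper_width: 0.1
```

Request:
{"method": "drive_tool", "body": {
  "moves": [
    [[-0.0038,0.0045,0,0,0,0,255],[-0.0038,0.0045,0,0,0,0,255],[-0.0038,0.0045,0,0,0,0,255],[-0.0038,0.0045,0,0,0,0,255],[-0.0038,0.0045,0,0,0,0,255],[-0.0038,0.0045,0,0,0,0,255],[-0.0038,0.0045,0,0,0,0,255],[0,0,0,0,0,0,255]]
  ]
}}

```text
clock: 8.53
position: [592.6, 255.1, 46.4]
ee_rot: [-0.164, 0.986, 0.0, 0.001]
contact_force: [-0.9, -0.4, 4.4]
gripper_width: 0.3
```

Request:
{"method": "drive_tool", "body": {
  "moves": [
    [[0,0,0,0,0,0,255],[0,0,0,0,0,0,255]]
  ]
}}

```text
clock: 8.7
position: [592.6, 255.0, 46.7]
ee_rot: [-0.164, 0.986, 0.001, 0.001]
contact_force: [-0.5, 2.1, 3.6]
gripper_width: -0.2
```

Now lifting straight up, then moving back and to the side so the slab can be seen.

Request:
{"method": "drive_tool", "body": {
  "moves": [
    [[0,0,-0.004,0,0,0,255],[0,0,-0.008,0,0,0,255],[0,0,-0.02,0,0,0,255],[0,0,-0.03,0,0,0,255],[0,0,-0.03,0,0,0,255],[0,0,-0.03,0,0,0,255],[0,0,-0.03,0,0,0,255],[0,0,-0.03,0,0,0,255]]
  ]
}}

```text
clock: 9.37
position: [591.3, 253.0, 229.9]
ee_rot: [-0.163, 0.987, -0.0, -0.0]
contact_force: [0.1, 0.4, -0.9]
gripper_width: -0.1
```

Request:
{"method": "drive_tool", "body": {
  "moves": [
    [[0.005,-0.025,0,0,0,0,255],[0.01,-0.03,0,0,0,0,255],[0.01,-0.03,0,0,0,0,255],[0.01,-0.03,0,0,0,0,255],[0.01,-0.03,0,0,0,0,255],[0.005,-0.02,0,0,0,0,255],[0,0,0,0,0,0,255],[0,0,0,0,0,0,255]]
  ]
}}

```text
clock: 10.03
position: [597.5, 79.9, 228.5]
ee_rot: [-0.162, 0.987, 0.0, -0.0]
contact_force: [0.1, 0.1, 0.2]
gripper_width: -0.1
```

```bash
python3 - <<'E'
from h import *
s=read_state();print(s["position"],s["contact_force"])
a=get_image("scene");b=get_image("top");o=[cv2.imread(f"pics/{n}0.png") for n in("scene","top")]
cv2.imwrite("pics/end.png",np.hstack([cv2.resize(a,(400,300)),cv2.resize(b,(400,300))]))
for im in (o[0],a):
    m=cv2.inRange(cv2.cvtColor(im,cv2.COLOR_BGR2HSV),(18,110,120),(35,255,255))[205:280,390:490]
    ys,xs=np.nonzero(m);print(len(xs),xs.mean().round(2),ys.mean().round(2))
E
```

```text
[597.47598928  79.93216303 228.49775971] [0.05803647 0.13433153 0.20628638]
514 47.4 36.46
531 46.74 35.91
```

View pics/end.png

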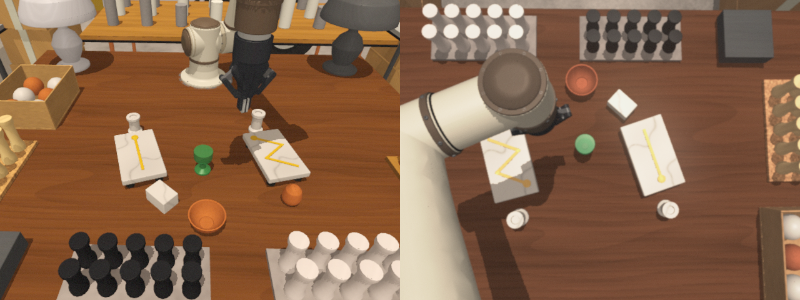

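All the goods stand where they were, and the hand is clear of the table (scene px 245,105) and reads no contact. The slab looks level and undisturbed. The small shift in the yellow line's centroid (0.6 px) is most likely from the arm's shadow across the slab.

```bash
python3 -c "
from bench import *
print(job_done())"
```

```text
the job is handed in; nothing more can be done
None
```

I ran the closed fingertips along the whole zigzag line, from the disc round both corners to the plain end. Then I lifted the hand away and handed the job in at about 10 s. No verdict was reported.

- **Finding the line:** the top and scene cameras placed it within 2 mm of each other, and I used the average.
- **Touch:** the fingers pressed about 3.5 mm deep. Upward force at the end of each move while sliding was 3.4–4.6 N, and the TCP was within about 2 mm of the planned line each time.
- **After lifting:** force read about 0.2 N, which is sensor noise. The last picture shows the slab level and the goods and straight slab where they were, judged by eye only.
- **One mismatch:** the line's centroid in the scene picture moved 0.6 px from the start. The arm's shadow across the slab probably caused this, but I did not measure the slab's height separately.

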